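# Clamp a heat sink for bonding in the screw press

### The job

A heat sink sits on its circuit board in the pulled-out drawer of the small screw press, ready to be bonded. Push the drawer gently fully home by its knob so that the heat sink stands under the press foot, then push the hand wheel by its upright handle exactly one full turn clockwise (seen from above), and no more, so that the handle ends where it started and the foot clamps the heat sink. Work with the fingertips only: do not grip the handle, do not lift the heat sink or the board, and leave the things lying round the press where they are.

Things in the scene. Friction and masses are not known exactly. Their poses are not given: they have to be found in the camera images.
- press: grey C-frame screw press fixed to the bench; origin on the bench under the vertical screw axis, z up, +y along the drawer to its knob (out of the press), +x to the column at the back. Base x -85 to 130, y -75 to 75 mm, 16 mm high, with a 120 mm wide drawer track on to y = 160. Column and head (x -33 to 117, |y| < 33 mm) reach z = 156; only screw and wheel stand higher.
- drawer (a joint): travel of the aluminium drawer in m: 0 = pulled out (start), 0.09 = fully home against its stop. It moves along the press's -y, resists with about 3 N and stays where it is left.
- knob_face (a point): centre of the flat outer face of the drawer's black round push knob: face 40 mm across at z = 34 mm, lower edge 13 mm above the bench, knob 22 mm thick on a 10 mm rod. The face looks along the press's +y; push it along -y. It moves with the drawer: 280 mm from the screw axis at the start, 190 mm when home. The bench beyond it is free.
- wheel (a joint): angle of the hand wheel in rad: 0 at the start, growing clockwise seen from above; one turn = 6.283. Resists with about 0.2 N m (3 N at the handle) and stays where left. One turn lowers screw, wheel and foot by 12 mm.
- wheel_hub (a point): centre of the hand wheel on the screw axis, at the ring's mid height (192 mm above the bench at the start). The wheel lies level on top of the press: dark ring 137 mm in outer diameter, 13 mm thick, with three spokes. Top of the ring at 198 mm at the start, 186 mm after one turn.
- grip: upright black handle on the wheel's ring at the end of a spoke, 62 mm from the screw axis: a round grip 20 to 25 mm thick and 53 mm tall, free to spin on its pin. Origin on its centre line at its lower end, 201 mm above the bench at the start, 189 mm after one turn. Starts within 1.5 rad of the press's -x direction, either side. Gripping or forcing it (over 30 N) fails.
- foot: round pressing foot under the screw, steel with a rubber face 49 mm across; origin on the screw axis. Its face is 60 mm above the bench at the start, 5 mm above the heat sink's top; after one turn the spring in it presses the heat sink with about 11 N.
- heat_sink: bare finned aluminium heat sink 50 x 50 x 23 mm, loose on the board in the drawer; origin at the centre of its underside, 32 mm above the bench. Two small pins in the drawer keep it from sliding on.
- board: green circuit board 70 x 100 mm, loose in the drawer's shallow pocket; origin at the centre of its underside, 30 mm above the bench.
- adhesive_syringe: white syringe 136 x 21 x 21 mm lying in front of the drawer (on the robot's side); leave alone. Origin under its middle.
- screw_jar: clear jar with black lid, 48 mm wide, 58 mm tall, behind the drawer; leave alone. Origin at the centre of its underside.
- driver: yellow screwdriver 119 x 16 x 16 mm lying in front of the press; leave alone. Origin under its middle.
- flux_bottle: white bottle with black cap, 41 mm wide, 89 mm tall, right of the press; leave alone. Origin at the centre of its underside.
- marker: marker pen 120 x 12 x 14 mm lying right of the press; leave alone. Origin under its middle.
- hex_key: steel hex key 79 x 29 x 8 mm lying in front of the press; leave alone. Origin under its middle.
Mind the look-alikes: they are no part of the job. Several things have the shape of the heat_sink; the one meant has the colours described above.

How it is judged (in metres and radians):
On the way, in this order (a step that is already met when the one before it is completed fails the run):
1. the drawer is pushed fully home, the wheel not yet turned (value of joint drawer above 0.087 m and value of joint wheel between -0.4 and 0.4 rad), for 0.2 s.
2. the wheel has made one full turn and the foot clamps the heat sink (value of joint wheel between 6.083 and 6.483 rad and value of joint drawer above 0.087 m and contact force between foot and heat_sink between 6 and 20 N and horizontal distance between heat_sink and foot below 0.006 m), for 0.2 s.
At the end, for the whole second after the job is handed in: The drawer is home (within 3 mm of its stop), the wheel stands still one full turn clockwise from its start (within 0.2 rad), the foot presses the heat sink with 6 to 20 N, and the heat sink lies within 6 mm of the foot's centre line (all of step 2 and velocity of joint wheel between -0.05 and 0.05 rad/s and linear speed of heat_sink below 0.01 m/s); the robot touches nothing.
It fails at once if the wheel is driven well past one turn (more than 0.45 rad), over-pressing the joint (value of joint wheel above 6.733 rad).
It fails at once if the wheel is turned anticlockwise by more than 0.5 rad (value of joint wheel below -0.5 rad).
It fails at once if the handle is gripped or forced (more than 30 N) (contact force between the fingers and grip above 30 N).
It fails at once if the heat sink or the board is lifted or tipped out of the drawer (height (world z) of heat_sink above 0.042 m or height (world z) of board above 0.038 m or angle between heat_sink's own z axis and vertical above 0.3 rad).
It fails at once if a thing lying round the press is moved by more than 30 mm (distance of any of adhesive_syringe, screw_jar, driver, flux_bottle, hex_key, marker from where it was at the start of the episode above 0.03 m).
It also fails if it takes over 64 s, if anything falls off the work surface, if the arm or the gripper's body presses on something with over 40 N, if the wrist force passes 120 N, or if a joint passes its speed limit or range.

### The arm

A 6-joint arm with a two-finger parallel gripper is mounted at the origin on a cart in front of the work surface, level with it; the furniture and walls round the work are solid. World frame = base frame: x ahead of the robot, y to its left, z up, the work surface at z = 0. Lengths are in m, angles in degrees, forces in N, time in s.
With the tool pointing down it reaches from about 0.4 to 0.825 m from the base axis. Payload 7 kg.
Tool frame: the origin (TCP) lies at the very end of the fingers, on their centre line; the grasp point (between the pads) lies 19 mm behind it; z points along the fingers, y is the line along which they close (so a half turn about z gives the same grasp; the last joint's range is limited). The gripper opens to 88 mm and grips with 3 to 60 N. Pads are 19 mm wide; open, the fingers measure 130 mm over their backs; the gripper's body (78 mm by 193 mm) begins 47 mm behind the grasp point.
Start: joints at [90.017, 20.546, 0.682, 0, -70.136, -16.507], TCP at [0.192, 0.647, 0.227] pointing down, gripper open.
Joint ranges: [-176.03, 176.03], [-82.01, 121.73], [-58.28, 71.71], [-173.87, 95.51], [-174.79, -0.11], [-173.66, 173.66]. Speed limits (degrees/s): [136.94, 136.94, 172.46, 180, 180, 180].

### API

Orientations are given as [roll, pitch, yaw] about the fixed x, y, z axes, in that order (R = Rz(yaw) Ry(pitch) Rx(roll)).
In Python, from plant import get_state, imaging, r, finder gives the robot as it stands.
- The arm moves only by the shell command python3 -m handwheel 'ROWS' [FORCE]. ROWS is JSON, a list of rows, each a list of 5 numbers: the closure, from 0 (fully open) to 1 (shut), then the shift along the world's x, y, z in cm, then the turn about the world's z in degrees. A call has 1 to 8 rows; each row is the pose to reach, as a shift and turn from the pose commanded when the call began; what a row does not reach only later rows make up. A row lasts 1/8 s, in which the tool goes at most 62.5 mm and 10.7 degrees, less where a joint would pass 70% of its speed; a pose out of reach is approached as far as the arm can. A call with a gripper value outside its range is refused whole. The fingers move at their own pace and stop on an object; FORCE is the grip in N (left out, the last holds). Time passes only in rows, so rows that repeat a pose let the fingers close. It gives the time, the measured TCP pose, the force, the opening and the grip force at its end, in the units of the state.
- get_state(): the state, without advancing time (a new reading comes with each control period).
- imaging.capture(name): name is "scene" or "top" or "wrist"; returns (picture, depth): 480x640x3 uint8, red, green, blue; 480x640 float32, m along the optical axis (not along the pixel's ray), 0 where there is no reading.
- imaging.get_calibration(name): a dict with "fx", "fy", "cx", "cy" (pixels), "rvec" (rotation vector, rad) and "tvec" (3), from world to camera coordinates, as OpenCV has them; the wrist camera has in their place "hand_eye" (4x4, takes a point from camera to tool coordinates, whose origin is the TCP and whose axes are the flange's). Camera axes: x right, y down, z forward; pixel columns grow to the right and rows downward; lengths in m; the calibration is good to about 2 mm. A picture is of the moment at which its call begins: read the wrist's pose just before it. get_calibration takes no time and is no camera call.
- r.close_job(): hands the job in; it is judged then, once.
Trained networks look in the newest picture that a camera, given by its name, has taken for a name from the list of things; names that differ only in an ending like _2 or _b are one class to them, and where a whole thing is asked for, a point or a joint stands for the part that bears it (a point fixed in the world has none). Each returns a list of dicts, best first, with "p" (0 to 1); they miss things now and then, are a little off and sometimes report something else, mostly with a low value. They report only what shows in the picture. A call takes as long as a camera call. They do not tell look-alikes from the thing itself.
- finder.cut_out(camera, query): "region" (480x640 bool, what is visible of it) and "pixel" ([column, row] in pixels, amid what is visible of it).
The state is a dict: "time_s": time; "joints": joint angles; "qd": joint speeds; "joint_torque": joint torques, N m; "tcp_pos": TCP position; "eef_rot": TCP orientation; "contact_force": force on the tool from outside, world axes, zero at the start; "moment": the same for the moment, N m; "gripper_width": finger opening in m; "gripper_force": force on a finger pad.
Only numpy, scipy, OpenCV 4.12 (cv2) and the standard library are available. Lean on these libraries where they do the work, as an engineer would, in place of code of your own. Each camera call takes 0.05 s, during which the arm holds its last target. There are 200 camera calls.

## Working session

There is one attempt and no reset: what is moved stays moved. The work goes in short steps, Python scripts to look and compute and a shell command to move; the robot and the scene stay as the last step left them, time stands still between calls to the robot, and variables do not carry over. Pictures are saved under pics/ and viewed, at most 10 in all, crops included, and the job is handed in when it is done.

```bash
ls; mkdir -p pics
cat > h.py <<'E'
import numpy as np, cv2
from plant import get_state, imaging, r, finder
def cal(n):
    c=imaging.get_calibration(n); K=np.array([[c['fx'],0,c['cx']],[0,c['fy'],c['cy']],[0,0,1]])
    return c,K
def world(n,depth,mask=None,px=None):
    c,K=cal(n); R=cv2.Rodrigues(np.array(c['rvec'],float))[0]; t=np.array(c['tvec'],float).ravel()
    if mask is not None: v,u=np.nonzero(mask&(depth>0))
    else: u,v=np.array(px).T
    d=depth[v,u]; P=np.stack([(u-K[0,2])/K[0,0]*d,(v-K[1,2])/K[1,1]*d,d],1)
    return (P-t)@R
E
python3 - <<'E'
from h import *
s=get_state(); print(s)
for n in('scene','top'):
    im,d=imaging.capture(n); cv2.imwrite(f'pics/{n}.png',im[:,:,::-1])
    np.save(f'{n}_d.npy',d)
    for q in('press','knob_face','wheel_hub','grip','heat_sink','drawer'):
        for o in finder.cut_out(n,q)[:3]:
            P=world(n,d,o['region']); 
            if len(P): print(n,q,round(o['p'],2),np.round(o['pixel']),len(P),np.round(np.median(P,0),3),np.round(np.percentile(P,2,0),3),np.round(np.percentile(P,98,0),3))
            np.save(f'{n}_{q}.npy',o['region']) if o is not None and not __import__('os').path.exists(f'{n}_{q}.npy') else 0
E
```

```text
pics
{'time_s': 0.0, 'joints': array([ 9.00166650e+01,  2.05915190e+01,  6.33808497e-01, -1.82947314e-02,
       -7.01348168e+01, -1.65058731e+01]), 'qd': array([0.01723186, 0.08083645, 0.0016064 , 0.07295047, 0.05773019,
       0.0255022 ]), 'joint_torque': array([-1.24635430e-03, -5.82716024e+01,  2.93052703e+01,  6.99711710e+00,
        6.86164465e-03, -1.74298307e-04]), 'tcp_pos': array([0.19149835, 0.64676732, 0.22562773]), 'eef_rot': array([ 1.79906399e+02, -9.80113338e-03, -1.64954307e+01]), 'contact_force': array([ 0.01372513, -0.06264696,  0.05071737]), 'moment': array([-0.05281118,  0.016848  ,  0.07717556]), 'gripper_force': 0.0, 'gripper_width': 0.08766565937110443}
scene press 0.81 [362. 293.] 5353 [ 0.559 -0.174  0.023] [ 0.494 -0.248  0.01 ] [0.699 0.087 0.154]
scene knob_face 0.84 [302. 281.] 963 [ 0.53  -0.033  0.033] [ 0.501 -0.147  0.019] [0.615 0.097 0.051]
scene wheel_hub 0.7 [370. 227.] 1732 [ 0.586 -0.18   0.196] [ 0.52  -0.241  0.033] [ 0.864 -0.003  0.25 ]
scene grip 0.7 [400. 212.] 342 [ 0.588 -0.234  0.231] [ 0.584 -0.242  0.012] [ 1.035 -0.091  0.254]
scen
[... 494 characters left out ...]

top knob_face 0.91 [308. 264.] 947 [ 0.548 -0.036  0.035] [ 0.507 -0.138  0.012] [0.615 0.099 0.053]
top wheel_hub 0.7 [366. 240.] 1393 [ 0.591 -0.167  0.198] [ 0.525 -0.234  0.147] [ 0.652 -0.106  0.255]
top grip 0.63 [396. 234.] 84 [ 0.597 -0.228  0.254] [ 0.589 -0.239  0.243] [ 0.608 -0.219  0.258]
top heat_sink 0.91 [184. 260.] 393 [0.552 0.294 0.01 ] [ 0.527  0.27  -0.   ] [0.577 0.322 0.027]
top heat_sink 0.87 [269. 210.] 366 [0.675 0.069 0.015] [0.65  0.043 0.001] [0.701 0.096 0.03 ]
top heat_sink 0.65 [366. 240.] 1530 [ 0.591 -0.169  0.198] [ 0.525 -0.242  0.012] [ 0.651 -0.105  0.255]
top drawer 0.55 [311. 262.] 1019 [ 0.548 -0.039  0.035] [ 0.507 -0.14   0.001] [0.616 0.099 0.053]
```

```bash
python3 -m handwheel --help 2>&1 | head -5; ls pics
```

```text
invalid input: not JSON, or not a number
scene.png
top.png
```

View pics/top.png

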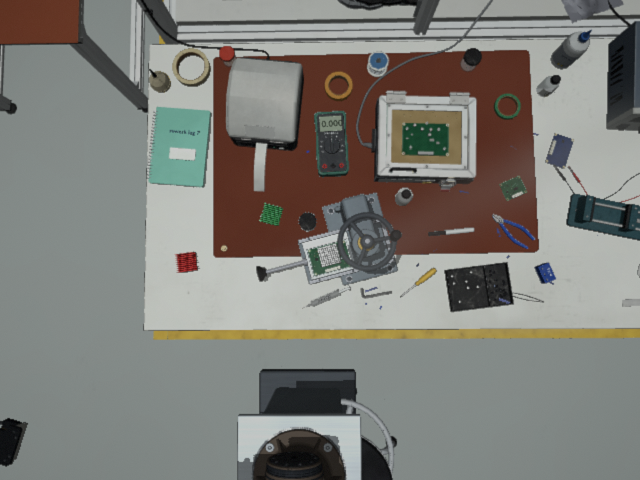

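View pics/scene.png

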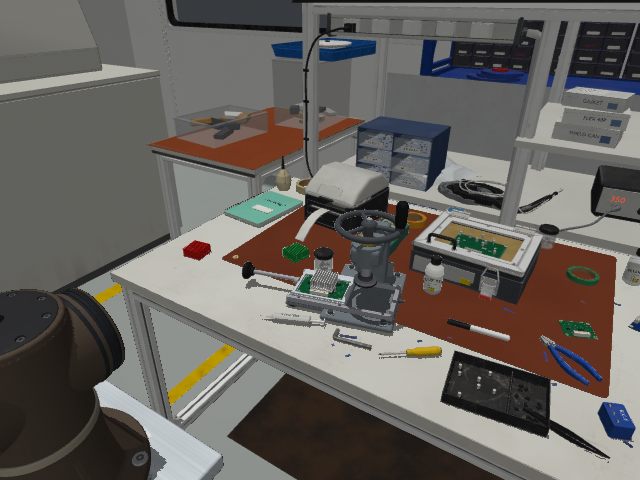

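Run:
```python
from h import *
import scipy.optimize as so
def circ(P,r=None):
    f=(lambda p:np.hypot(P[:,0]-p[0],P[:,1]-p[1])-(p[2] if r is None else r))
    s=so.least_squares(f,[*P[:,:2].mean(0),.06],loss='soft_l1',f_scale=.002); return s.x.round(4)
for n in('top','scene'):
    d=np.load(n+'_d.npy')
    P=world(n,d,np.load(n+'_wheel_hub.npy'))
    R=P[(P[:,2]>.19)&(P[:,2]<.205)]; print(n,'ring n',len(R))
    c=circ(R); 
    for i in range(4):
        rr=np.hypot(*(R[:,:2]-c[:2]).T); o=R[(rr>.05)&(rr<.075)]; c=circ(o)
    print('hub',c, o[:,2].mean(), 'minmax mid',(o.min(0)+o.max(0))/2)
    G=P[(P[:,2]>.215)&(P[:,2]<.265)]; print('grip',len(G),G.mean(0),G.min(0),G.max(0)); 
    T=G[G[:,2]>.248]; print(' top',len(T),T.mean(0) if len(T) else 0)
    K=world(n,d,np.load(n+'_knob_face.npy')); K=K[(K[:,1]>.07)&(K[:,2]>.01)]; 
    print('knob',len(K),K.min(0),K.max(0),np.median(K,0))
    # drawer region long edge direction
    D=world(n,d,np.load(n+'_drawer.npy')); D=D[(D[:,2]>.02)&(D[:,2]<.06)&(D[:,1]>.0)]
    for y in np.arange(0,.11,.01):
        q=D[abs(D[:,1]-y)<.005]
        if len(q)>5: print('  y%.2f'%y,len(q),np.percentile(q,[3,50,97],axis=0)[:,[0]].ravel().round(4),np.median(q[:,2]).round(3))
```

```text
top ring n 1177
hub [ 0.5881 -0.1683  0.0614] 0.1974280465031498 minmax mid [ 0.58826054 -0.16895589  0.19765971]
grip 104 [ 0.59717818 -0.22770122  0.24997837] [ 0.58678836 -0.24122173  0.22025494] [ 0.6095739  -0.21783798  0.25880023]
 top 78 [ 0.59818219 -0.22921048  0.25354787]
knob 131 [0.49996397 0.07149039 0.02786269] [0.53880043 0.10502568 0.06029555] [0.52264416 0.09092118 0.0456759 ]
  y0.00 8 [0.5406 0.5444 0.5484] 0.038
  y0.01 14 [0.538  0.5418 0.5458] 0.037
  y0.02 14 [0.5355 0.5393 0.5449] 0.037
  y0.03 16 [0.5329 0.5368 0.5408] 0.038
  y0.04 16 [0.5304 0.5343 0.5382] 0.039
  y0.05 16 [0.528  0.5318 0.5357] 0.038
  y0.06 16 [0.5241 0.528  0.5332] 0.037
  y0.07 16 [0.5215 0.5255 0.5308] 0.038
  y0.08 26 [0.5129 0.5229 0.5309] 0.04
  y0.09 53 [0.5025 0.5177 0.5333] 0.046
  y0.10 42 [0.503  0.5253 0.5386] 0.051
scene ring n 1101
hub [ 0.5819 -0.1713  0.0616] 0.19556210028258852 minmax mid [ 0.58182528 -0.17258761  0.19744344]
grip 257 [ 0.5892274  -0.23334536  0.23578773] [ 0.5820569  -0.2426171   0.21549304] [ 0.60213164 -0.21808826  0.25445358]
 top 46 [ 0.59144567 -0.232422    0.25153184]
knob 193 [0.4971123  0.07005205 0.01741537] [0.53680256 0.1008629  0.05427789] [0.51165258 0.08857126 0.03986086]
  y0.00 8 [0.5376 0.5397 0.5433] 0.037
  y0.01 19 [0.5332 0.537  0.541 ] 0.036
  y0.02 21 [0.531  0.5342 0.5384] 0.036
  y0.03 18 [0.5286 0.5314 0.5354] 0.036
  y0.04 17 [0.5266 0.5291 0.5347] 0.036
  y0.05 20 [0.5229 0.5269 0.531 ] 0.036
  y0.06 16 [0.5211 0.5243 0.5293] 0.037
  y0.07 19 [0.5181 0.5217 0.5274] 0.038
  y0.08 51 [0.5076 0.5159 0.5257] 0.037
  y0.09 107 [0.4979 0.5068 0.5267] 0.042
  y0.10 23 [0.4984 0.5137 0.5311] 0.052
```

The pictures show the wheel at top-view pixel (366,240), with the drawer running left to the knob at (263,272). The bare heat sink is at (325,258), and the green and red ones are decoys. The handle is at (396,234), toward world −y. From the two views, the hub is at about (0.585, −0.170) and the drawer axis at about 104.8°. The height checks agree: ring 0.197, grip top 0.254.

I'll move to a point beyond the knob with the fingers closed.

```bash
python3 -m handwheel '[[1,4,-6,0,-7],[1,8,-12,0,-15],[1,12,-18,0,-22],[1,16,-25,0,-30],[1,20,-31,0,-37],[1,24,-38,0,-45],[1,28,-44,0,-52],[1,31,-50,0,-58.7]]' 20; python3 -m handwheel '[[1,0,0,0,0],[1,0,0,0,0],[1,0,0,-3,0]]'
python3 - <<'E'
from h import *
s=get_state(); print(s['joints'].round(1),s['tcp_pos'].round(4),s['eef_rot'].round(1),s['time_s'])
im,d=imaging.capture('wrist'); cv2.imwrite('pics/w1.png',im[:,:,::-1]); c,K=cal('wrist'); print(K,np.array(c['hand_eye']).round(3))
E
```

```text
time_s: 1.7
tcp_pos: [0.4586, 0.2224, 0.2271]
eef_rot: [-179.9, 0.0, -75.4]
contact_force: [1.8, 0.1, -0.3]
gripper_width: 0.0134
gripper_force: 0.0
time_s: 2.08
tcp_pos: [0.4587, 0.2262, 0.1983]
eef_rot: [-179.7, 0.1, -75.1]
contact_force: [-0.3, -0.0, -0.8]
gripper_width: 0.0005
gripper_force: 0.0
[ 48.3   6.1 -22.3   0.  -61.3 -33.4] [0.4587 0.2262 0.1983] [-1.797e+02  1.000e-01 -7.510e+01] 2.075
[[419.55054541   0.         320.11556478]
 [  0.         419.55054541 239.14253401]
 [  0.           0.           1.        ]] [[-0.001 -0.958 -0.287  0.077]
 [ 1.    -0.001  0.    -0.   ]
 [-0.    -0.287  0.958 -0.158]
 [ 0.     0.     0.     1.   ]]
```

```bash
cat >> h.py <<'E'
from scipy.spatial.transform import Rotation as Ro
def wpts(d,s,mask):
    c,K=cal('wrist'); v,u=np.nonzero(mask&(d>0)); z=d[v,u]
    P=np.stack([(u-K[0,2])/K[0,0]*z,(v-K[1,2])/K[1,1]*z,z,np.ones(len(z))],1)@np.array(c['hand_eye']).T
    return P[:,:3]@Ro.from_euler('xyz',s['eef_rot'],degrees=True).as_matrix().T+s['tcp_pos']
E
python3 -m handwheel '[[1,1.5,-2.6,0,0],[1,3,-5.2,0,0],[1,4.2,-7.7,0,0],[1,4.2,-7.7,0,0],[1,4.2,-7.7,0,0]]'
python3 - <<'E'
from h import *
s=get_state(); print(s['joints'].round(1),s['tcp_pos'].round(4),s['eef_rot'].round(1),s['time_s'])
im,d=imaging.capture('wrist'); cv2.imwrite('pics/w2.png',im[:,:,::-1])
for q in ('knob_face','wheel_hub','grip'):
    for o in finder.cut_out('wrist',q)[:1]:
        P=wpts(d,s,o['region']); print(q,round(o['p'],2),np.round(o['pixel']),len(P))
        a=np.array([-.255,.967]); 
        if len(P)==0: continue
        print(np.percentile(P,[2,50,98],axis=0).round(4))
        if q=='knob_face':
            x=(P[:,:2]-[.585,-.17])@a; l=(P[:,:2]-[.585,-.17])@np.array([.967,.255])
            for lo in np.arange(.05,.3,.02):
                m=(x>lo)&(x<lo+.02)&(P[:,2]>.02)
                if m.sum()>5: print(lo.round(2),m.sum(),np.percentile(l[m],[3,50,97]).round(4),x[m].max().round(4),P[m,2].max().round(4))
E
```

```text
time_s: 2.75
tcp_pos: [0.4994, 0.1481, 0.1968]
eef_rot: [-180.0, 0.0, -75.1]
contact_force: [-0.2, 0.6, -0.4]
gripper_width: 0.0003
gripper_force: 0.0
[ 38.1   7.3 -21.1  -0.  -61.6 -23.2] [0.4994 0.1481 0.1968] [-180.     0.   -75.1] 2.75
```

View pics/w2.png

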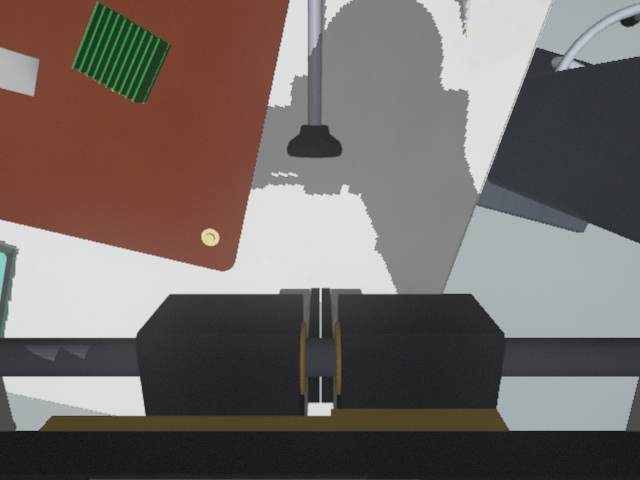

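The picture shows the rod running straight down at column 315, parallel to the tool x axis. The knob's outer edge is at about (315,157), so the fingers are aligned with the knob.

Run:
```python
from h import *
s=get_state(); im,d=imaging.capture('wrist')
for a,b,c,e in ((140,165,285,345),(60,110,305,323),(288,300,282,310),(292,420,150,300)):
    m=np.zeros(d.shape,bool); m[a:b,c:e]=1; m&=im.max(2)<(80 if a!=60 and a!=288 else 256)
    P=wpts(d,s,m); 
    if a==60:P=P[P[:,2]>.02]
    if len(P): print(a,len(P),np.percentile(P,[2,50,98],axis=0).round(4).tolist()); T=(P-s['tcp_pos'])@Ro.from_euler('xyz',s['eef_rot'],degrees=True).as_matrix(); print('  tool',np.percentile(T,[2,50,98],axis=0).round(3).tolist())
```

```text
140 896 [[0.4996, 0.0895, 0.0388], [0.5176, 0.0972, 0.0511], [0.5356, 0.1055, 0.0553]]
  tool [[0.048, -0.023, 0.141], [0.054, -0.005, 0.146], [0.059, 0.013, 0.158]]
60 700 [[0.5212, 0.0398, 0.0354], [0.5285, 0.0552, 0.0385], [0.5357, 0.071, 0.0405]]
  tool [[0.081, -0.009, 0.156], [0.097, -0.004, 0.158], [0.113, 0.0, 0.161]]
288 336 [[0.4961, 0.1119, -0.0001], [0.5136, 0.139, 0.206], [0.5177, 0.2284, 0.2709]]
  tool [[-0.076, -0.029, -0.074], [0.011, -0.008, -0.009], [0.039, -0.004, 0.197]]
292 18140 [[0.5117, 0.1125, 0.2696], [0.5258, 0.1197, 0.2863], [0.5402, 0.1335, 0.2879]]
  tool [[0.022, -0.033, -0.091], [0.034, -0.019, -0.09], [0.039, -0.005, -0.073]]
```

```bash
python3 -m handwheel '[[1,0.4,0.1,-4.5,0],[1,0.4,0.1,-9,0],[1,0.4,0.1,-13.5,0],[1,0.4,0.1,-16,0],[1,0.4,0.1,-17.2,0],[1,0.6,-0.9,-17.2,0],[1,0.9,-1.9,-17.2,0],[1,1.1,-2.7,-17.2,0]]'; python3 -m handwheel '[[1,0.13,-0.5,0,0],[1,0.26,-1,0,0],[1,0.4,-1.5,0,0],[1,0.53,-2,0,0],[1,0.67,-2.5,0,0],[1,0.8,-3,0,0],[1,0.93,-3.5,0,0],[1,1.06,-4,0,0]]'
```

```text
time_s: 4.0
tcp_pos: [0.5115, 0.1195, 0.0257]
eef_rot: [-179.9, 0.0, -75.2]
contact_force: [-0.3, -0.5, 0.9]
gripper_width: 0.0005
gripper_force: 0.0
time_s: 5.0
tcp_pos: [0.5216, 0.0798, 0.0246]
eef_rot: [-180.0, 0.0, -75.2]
contact_force: [-0.5, 3.8, 1.9]
gripper_width: 0.0003
gripper_force: 1.7
```

```bash
python3 -m handwheel '[[1,0.16,-0.6,0,0],[1,0.32,-1.2,0,0],[1,0.48,-1.8,0,0],[1,0.64,-2.4,0,0],[1,0.8,-3,0,0],[1,0.96,-3.6,0,0],[1,1.12,-4.2,0,0],[1,1.23,-4.6,0,0]]'; python3 -m handwheel '[[1,0.08,-0.3,0,0],[1,0.16,-0.6,0,0]]'
```

```text
time_s: 6.0
tcp_pos: [0.5335, 0.0336, 0.0245]
eef_rot: [180.0, -0.0, -75.2]
contact_force: [-0.6, 2.9, 1.9]
gripper_width: 0.0005
gripper_force: 1.6
time_s: 6.25
tcp_pos: [0.535, 0.0278, 0.0245]
eef_rot: [180.0, -0.0, -75.2]
contact_force: [-1.5, 3.1, 2.9]
gripper_width: 0.0007
gripper_force: 1.6
```

```bash
for i in 1; do python3 -m handwheel '[[1,0.05,-0.2,0,0],[1,0.1,-0.4,0,0]]' | sed -n 2,4p; python3 -m handwheel '[[1,0.05,-0.2,0,0],[1,0.05,-0.2,0,0]]'| sed -n 2,4p; done
```

```text
tcp_pos: [0.5355, 0.0263, 0.0245]
eef_rot: [-180.0, 0.2, -75.3]
contact_force: [-12.9, 30.1, 9.7]
tcp_pos: [0.5355, 0.0262, 0.0245]
eef_rot: [-180.0, 0.3, -75.2]
contact_force: [-14.2, 32.4, 9.8]
```

The drawer hit its stop: the force jumped from 3 to 30 N at about the predicted position. I'll retreat, rise and measure the wheel with the wrist camera.

```bash
python3 -m handwheel '[[1,-0.8,3,0,0],[1,-0.9,4,3,0],[1,-1,4,9,0],[1,-1,4,15,0],[1,-1,4,21,0],[1,-1,4,27,0],[1,-1,4,32,0],[1,-1,4,34,0]]'|sed -n 1,4p; python3 -m handwheel '[[1,1,-5,0,0],[1,2.3,-10,0,0],[1,3.6,-15,0,0],[1,3.6,-15,0,0],[1,3.6,-15,0,0],[1,3.6,-15,0,0]]'
python3 - <<'E'
from h import *
s=get_state(); print(s['joints'].round(1),s['tcp_pos'].round(4),s['time_s'])
im,d=imaging.capture('wrist'); cv2.imwrite('pics/w3.png',im[:,:,::-1]); np.save('w3.npy',d)
print(s['eef_rot'])
import scipy.optimize as so
A=wpts(d,s,np.ones(d.shape,bool)); 
R=A[(A[:,2]>.188)&(A[:,2]<.204)&(np.hypot(A[:,0]-.586,A[:,1]+.169)<.085)]
c=np.array([.586,-.169,.0615])
for i in range(5):
    rr=np.hypot(*(R[:,:2]-c[:2]).T); o=R[(rr>.05)]
    c=so.least_squares(lambda p:np.hypot(o[:,0]-p[0],o[:,1]-p[1])-p[2],c,loss='soft_l1',f_scale=.002).x
print(len(o),c,np.median(o[:,2]))
G=A[(A[:,2]>.245)&(A[:,2]<.262)&(np.hypot(A[:,0]-.596,A[:,1]+.23)<.03)]
print('grip top',len(G),np.median(G,0),(G.min(0)+G.max(0))/2,np.ptp(G,0))
imt,dt=imaging.capture('top'); imaging_s=imaging.capture('scene')
cv2.imwrite('pics/t3.png',cv2.resize(imt[200:300,270:430,::-1],None,fx=5,fy=5))
E
```

```text
time_s: 7.75
tcp_pos: [0.5271, 0.0616, 0.3677]
eef_rot: [-179.8, -0.0, -75.2]
contact_force: [-0.3, 0.7, -0.4]
time_s: 8.5
tcp_pos: [0.5624, -0.0873, 0.3645]
eef_rot: [180.0, 0.0, -75.1]
contact_force: [-0.3, 0.2, 0.6]
gripper_width: 0.0
gripper_force: 0.0
[ 10.9   7.2   0.6  -0.  -83.4   4. ] [ 0.5624 -0.0873  0.3645] 8.5
[ 1.79982261e+02  4.20922717e-03 -7.51389737e+01]
9292 [ 0.5860399  -0.16727126  0.06073341] 0.19773520385328314
grip top 431 [ 0.59446062 -0.22058515  0.25046452] [ 0.59542943 -0.22188567  0.25036461] [0.02056776 0.0105118  0.01072502]
```

View pics/w3.png

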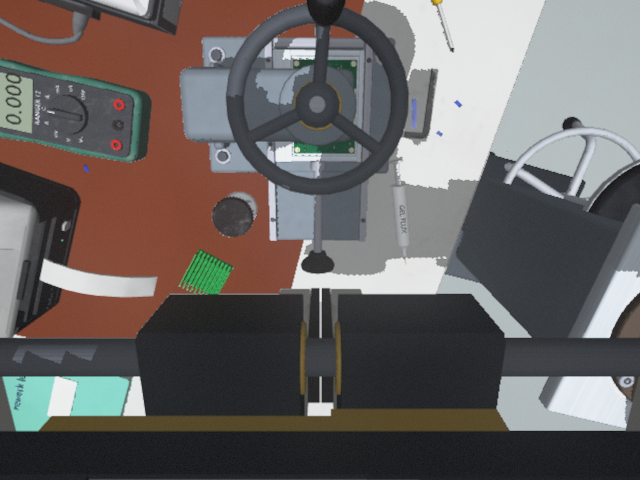

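The drawer is home, and the foot and screw stand over the board. The hub is at pixel (317,103), the handle at (322,10), and the hub fits to (0.586, −0.168). I'll go to the far side of the handle at yaw ≈10°.

```bash
python3 -m handwheel '[[1,1,-1.6,0,10.6],[1,2,-3.2,0,21.2],[1,3,-4.8,0,31.8],[1,4,-6.4,0,42.4],[1,5,-8,0,53],[1,6,-9.6,0,63.6],[1,6.6,-11.2,0,74.2],[1,7.1,-12.6,0,84.8]]' >/dev/null; python3 -m handwheel '[[1,0,0,0,0],[1,0,0,-4,0],[1,0,0,-8,0],[1,0,0,-11,0],[1,0,0,-13,0],[1,0,0,-13,0]]'
python3 - <<'E'
from h import *
s=get_state(); print(s['joints'].round(1),s['tcp_pos'].round(4),s['eef_rot'].round(1))
E
```

```text
time_s: 10.4
tcp_pos: [0.6328, -0.2129, 0.2331]
eef_rot: [-179.9, 0.2, 9.5]
contact_force: [-0.6, -0.7, 0.1]
gripper_width: -0.0
gripper_force: 0.0
[ -1.9  19.8   0.4  -0.  -70.8 101.4] [ 0.6328 -0.2129  0.2331] [-179.9    0.2    9.5]
```

```bash
cat > tab.py <<'E'
import numpy as np,sys
hub=np.array([.586,-.168]);R=.0656
def tab(x0,y0,z0,yaw0,ths,off=0):
    out=[]
    for t in ths:
        a=np.radians(t); p=hub+R*np.array([np.cos(a),np.sin(a)]); z=.215-.010*(-61-t)/360
        out.append([1,round((p[0]-x0)*100,1),round((p[1]-y0)*100,1),round((z-z0)*100,1),round(t+71-(yaw0)+off,1)])
    print(str(out).replace(' ',''))
E
python3 - <<'E'
from tab import *
tab(.6328,-.2129,.2331,9.5,[-44,-48,-52,-56,-60,-63,-66])
def P(t): a=np.radians(t); return (*(hub+R*np.array([np.cos(a),np.sin(a)])),.215-.010*(-61-t)/360,t+71)
for t in (-66,-114,-162,-210): tab(*P(t),[t-6*k for k in range(1,9)])
print(P(-66))
E
```

```text
[[1,np.float64(0.0),np.float64(-0.1),-1.8,17.5],[1,np.float64(-0.3),np.float64(-0.4),-1.8,13.5],[1,np.float64(-0.6),np.float64(-0.7),-1.8,9.5],[1,np.float64(-1.0),np.float64(-0.9),-1.8,5.5],[1,np.float64(-1.4),np.float64(-1.2),-1.8,1.5],[1,np.float64(-1.7),np.float64(-1.4),-1.8,-1.5],[1,np.float64(-2.0),np.float64(-1.5),-1.8,-4.5]]
[[1,np.float64(-0.6),np.float64(-0.2),-0.0,-6],[1,np.float64(-1.3),np.float64(-0.4),-0.0,-12],[1,np.float64(-2.0),np.float64(-0.5),-0.1,-18],[1,np.float64(-2.7),np.float64(-0.6),-0.1,-24],[1,np.float64(-3.4),np.float64(-0.5),-0.1,-30],[1,np.float64(-4.0),np.float64(-0.4),-0.1,-36],[1,np.float64(-4.7),np.float64(-0.2),-0.1,-42],[1,np.float64(-5.3),np.float64(0.0),-0.1,-48]]
[[1,np.float64(-0.6),np.float64(0.3),-0.0,-6],[1,np.float64(-1.2),np.float64(0.7),-0.0,-12],[1,np.float64(-1.7),np.float64(1.1),-0.0,-18],[1,np.float64(-2.2),np.float64(1.6),-0.1,-24],[1,np.float64(-2.6),np.float64(2.1),-0.1,-30],[1,np.float64(-3.0),np.float64(2.7),-0.1,-36],[1,np.float64(-3.3),np.float64(3.3),-0.1,-42],[1,np.float64(-3.6),np.float64(4.0),-0.1,-48]]
[[1,np.float64(-0.2),np.float64(0.7),-0.0,-6],[1,np.float64(-0.3),np.float64(1.3),-0.0,-12],[1,np.float64(-0.3),np.float64(2.0),-0.1,-18],[1,np.float64(-0.3),np.float64(2.7),-0.1,-24],[1,np.float64(-0.2),np.float64(3.4),-0.1,-30],[1,np.float64(0.0),np.float64(4.1),-0.1,-36],[1,np.float64(0.2),np.float64(4.7),-0.1,-42],[1,np.float64(0.6),np.float64(5.3),-0.1,-48]]
[[1,np.float64(0.4),np.float64(0.6),-0.0,-6],[1,np.float64(0.8),np.float64(1.1),-0.0,-12],[1,np.float64(1.3),np.float64(1.6),-0.1,-18],[1,np.float64(1.8),np.float64(2.0),-0.1,-24],[1,np.float64(2.4),np.float64(2.4),-0.1,-30],[1,np.float64(3.0),np.float64(2.7),-0.1,-36],[1,np.float64(3.7),np.float64(3.0),-0.1,-42],[1,np.float64(4.3),np.float64(3.1),-0.1,-48]]
(np.float64(0.6126819237857725), np.float64(-0.22792858202135463), 0.2148611111111111, 5)
```

```bash
python3 -m handwheel '[[1,0,0,-1,0],[1,0,0,-1.8,0],[1,-0.5,-0.5,-1.8,0],[1,-1,-0.9,-1.8,0],[1,-1.4,-1.2,-1.8,0],[1,-1.7,-1.4,-1.8,-1.5],[1,-2,-1.5,-1.8,-4.5]]'; python3 -m handwheel '[[1,-0.6,-0.2,0,-6],[1,-1.3,-0.4,0,-12],[1,-2,-0.5,-0.1,-18],[1,-2.7,-0.6,-0.1,-24],[1,-3.4,-0.5,-0.1,-30],[1,-4,-0.4,-0.1,-36],[1,-4.7,-0.2,-0.1,-42],[1,-5.3,0,-0.1,-48]]'
```

```text
time_s: 11.28
tcp_pos: [0.6143, -0.2289, 0.217]
eef_rot: [180.0, -0.1, 5.0]
contact_force: [3.1, 0.7, -0.4]
gripper_width: 0.0004
gripper_force: 1.6
time_s: 12.28
tcp_pos: [0.5608, -0.2293, 0.2157]
eef_rot: [-180.0, -0.1, -43.2]
contact_force: [2.5, -2.0, -3.0]
gripper_width: 0.0005
gripper_force: 1.6
```

```bash
python3 -m handwheel '[[1,-0.6,0.3,0,-6],[1,-1.2,0.7,0,-12],[1,-1.7,1.1,0,-18],[1,-2.2,1.6,-0.1,-24],[1,-2.6,2.1,-0.1,-30],[1,-3,2.7,-0.1,-36],[1,-3.3,3.3,-0.1,-42],[1,-3.6,4,-0.1,-48]]'; python3 -m handwheel '[[1,-0.2,0.7,0,-6],[1,-0.3,1.3,0,-12],[1,-0.3,2,-0.1,-18],[1,-0.3,2.7,-0.1,-24],[1,-0.2,3.4,-0.1,-30],[1,0,4.1,-0.1,-36],[1,0.2,4.7,-0.1,-42],[1,0.6,5.3,-0.1,-48]]'
```

```text
time_s: 13.28
tcp_pos: [0.5238, -0.1895, 0.2144]
eef_rot: [179.9, -0.0, -91.2]
contact_force: [-0.2, -3.6, -3.0]
gripper_width: 0.0005
gripper_force: 1.7
time_s: 14.28
tcp_pos: [0.5289, -0.1363, 0.213]
eef_rot: [179.9, -0.2, -139.2]
contact_force: [-2.8, -0.8, -1.4]
gripper_width: 0.0003
gripper_force: 1.7
```

```bash
python3 -m handwheel '[[1,0.4,0.6,0,-6],[1,0.8,1.1,0,-12],[1,1.3,1.6,-0.1,-18],[1,1.8,2,-0.1,-24],[1,2.4,2.4,-0.1,-30],[1,3,2.7,-0.1,-36],[1,3.7,3,-0.1,-42],[1,4.3,3.1,-0.1,-48]]'
python3 - <<'E'
from h import *
from tab import *
s=get_state();print(s['joints'].round(1),s['tcp_pos'],s['eef_rot'])
im,d=imaging.capture('top'); P=world('top',d,np.ones(d.shape,bool)); G=P[(P[:,2]>.225)&(P[:,2]<.262)&(np.hypot(P[:,0]-.59,P[:,1]+.168)<.085)]
print(len(G),np.median(G,0) if len(G) else 0)
E
```

```text
time_s: 15.28
tcp_pos: [0.572, -0.1047, 0.2115]
eef_rot: [180.0, -0.2, 172.8]
contact_force: [-4.0, 1.3, -2.9]
gripper_width: 0.0007
gripper_force: 1.7
[ 8.80e+00  1.25e+01 -1.25e+01 -1.00e-01 -6.52e+01 -1.06e+02] [ 0.57197655 -0.10472521  0.21154847] [179.9987448   -0.22050517 172.8296583 ]
0 0
```

```bash
python3 -m handwheel '[[1,-1.2,0.1,0,0],[1,-2.5,0.3,0,10.6],[1,-2.5,0.3,0,21.2],[1,-2.5,0.3,0,31.8],[1,-2.5,0.3,0,42.4],[1,-2.5,0.3,0,53],[1,-2.5,0.3,0,63.6],[1,-2.5,0.3,0,74.2]]'; python3 -m handwheel '[[1,0,0,0,10.6],[1,0,0,0,21.2],[1,0,0,0,31.8],[1,0,0,0,42.4],[1,0,0,0,53],[1,0,0,0,63.6],[1,0,0,0,74.2],[1,0,0,0,84.8]]' ; python3 -m handwheel '[[1,0,0,0,10.6],[1,0,0,0,21],[1,0,0,0,21],[1,0,0,0,21]]'
python3 - <<'E'
from h import *
s=get_state();print(s['joints'].round(1),s['tcp_pos'],s['eef_rot'])
im,d=imaging.capture('wrist'); cv2.imwrite('pics/w4.png',im[:,:,::-1])
A=wpts(d,s,np.ones(d.shape,bool)); G=A[(A[:,2]>.228)&(A[:,2]<.25)&(np.hypot(A[:,0]-.586,A[:,1]+.168)<.085)]
print(len(G),np.median(G,0) if len(G) else 0)
E
```

```text
time_s: 16.32
tcp_pos: [0.5481, -0.1021, 0.2133]
eef_rot: [-179.9, 0.0, -112.2]
contact_force: [-0.1, -1.1, 0.5]
gripper_width: 0.0003
gripper_force: 0.0
time_s: 17.32
tcp_pos: [0.5481, -0.1021, 0.2133]
eef_rot: [-180.0, -0.1, -27.4]
contact_force: [-0.1, -0.2, -0.2]
gripper_width: 0.0005
gripper_force: 0.0
time_s: 17.82
tcp_pos: [0.5484, -0.102, 0.213]
eef_rot: [-180.0, -0.0, -7.1]
contact_force: [0.4, -0.1, 0.8]
gripper_width: 0.0001
gripper_force: 0.0
[  9.6  10.1 -15.5   0.  -64.4  73.3] [ 0.54841137 -0.10202263  0.21295611] [-1.79994436e+02 -4.33453020e-02 -7.07741341e+00]
5335 [ 0.59621268 -0.10593768  0.24616481]
```

View pics/w4.png

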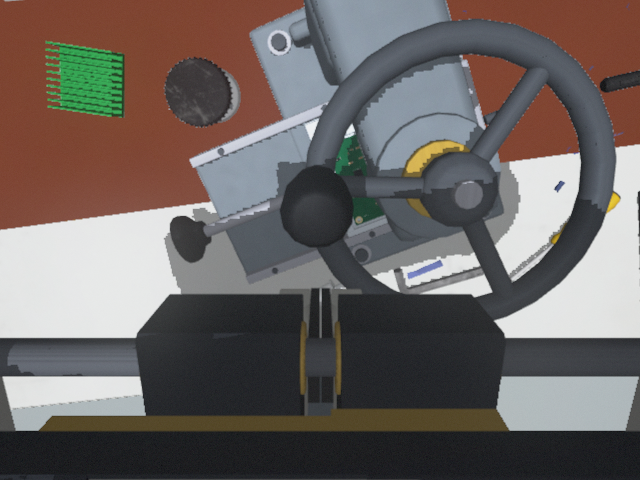

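The handle is at (0.596, −0.106), so it has turned about 199° with roughly 161° to go. I'll re-engage and continue.

Run:
```python
from tab import *
def P(t): a=np.radians(t); return (*(hub+R*np.array([np.cos(a),np.sin(a)])),.215-.010*(-61-t)/360,t+71)
import builtins
np.set_printoptions(legacy='1.25')
tab(.548,-.102,.213,-187,[-246,-252,-258,-264,-270,-276,-282,-288])
for t in (-288,-336,-384): tab(*P(t),[t-6*k for k in range(1,9)])
print(P(-410))
```

```text
[[1,1.1,-0.6,-0.3,12],[1,1.8,-0.4,-0.3,6],[1,2.4,-0.2,-0.3,0],[1,3.1,-0.1,-0.4,-6],[1,3.8,-0.0,-0.4,-12],[1,4.5,-0.1,-0.4,-18],[1,5.2,-0.2,-0.4,-24],[1,5.8,-0.4,-0.4,-30]]
[[1,0.6,-0.2,-0.0,-6],[1,1.3,-0.6,-0.0,-12],[1,1.8,-0.9,-0.1,-18],[1,2.4,-1.4,-0.1,-24],[1,2.8,-1.8,-0.1,-30],[1,3.3,-2.4,-0.1,-36],[1,3.7,-3.0,-0.1,-42],[1,4.0,-3.6,-0.1,-48]]
[[1,0.2,-0.6,-0.0,-6],[1,0.4,-1.3,-0.0,-12],[1,0.5,-2.0,-0.1,-18],[1,0.6,-2.7,-0.1,-24],[1,0.5,-3.4,-0.1,-30],[1,0.4,-4.0,-0.1,-36],[1,0.2,-4.7,-0.1,-42],[1,0.0,-5.3,-0.1,-48]]
[[1,-0.3,-0.6,-0.0,-6],[1,-0.7,-1.2,-0.0,-12],[1,-1.1,-1.7,-0.1,-18],[1,-1.6,-2.2,-0.1,-24],[1,-2.1,-2.6,-0.1,-30],[1,-2.7,-3.0,-0.1,-36],[1,-3.3,-3.3,-0.1,-42],[1,-4.0,-3.6,-0.1,-48]]
(0.628166867195437, -0.21825251546860497, 0.20530555555555555, -339)
```

```bash
python3 -m handwheel '[[1,0.9,-0.3,-0.3,0],[1,1.7,-0.3,-0.3,0],[1,2.4,-0.2,-0.3,0],[1,3.1,-0.1,-0.4,-6],[1,3.8,0,-0.4,-12],[1,4.5,-0.1,-0.4,-18],[1,5.2,-0.2,-0.4,-24],[1,5.8,-0.4,-0.4,-30]]'; python3 -m handwheel '[[1,0.6,-0.2,0,-6],[1,1.3,-0.6,0,-12],[1,1.8,-0.9,-0.1,-18],[1,2.4,-1.4,-0.1,-24],[1,2.8,-1.8,-0.1,-30],[1,3.3,-2.4,-0.1,-36],[1,3.7,-3,-0.1,-42],[1,4,-3.6,-0.1,-48]]'
```

```text
time_s: 18.88
tcp_pos: [0.6063, -0.1055, 0.2077]
eef_rot: [179.9, 0.1, -37.1]
contact_force: [-2.7, 2.9, -0.1]
gripper_width: 0.0005
gripper_force: 1.8
time_s: 19.88
tcp_pos: [0.6466, -0.1411, 0.2063]
eef_rot: [179.9, 0.1, -85.1]
contact_force: [0.3, 3.7, -2.5]
gripper_width: 0.0004
gripper_force: 1.9
```

```bash
python3 -m handwheel '[[1,0.2,-0.6,0,-6],[1,0.4,-1.3,0,-12],[1,0.5,-2,0,-18],[1,0.6,-2.7,0,-24],[1,0.5,-3.4,0,-30],[1,0.4,-4,0,-36],[1,0.2,-4.7,0,-42],[1,0,-5.3,0,-48]]'; python3 -m handwheel '[[1,-0.2,-0.4,0,-4],[1,-0.4,-0.8,0,-8],[1,-0.7,-1.2,0,-12],[1,-1,-1.5,0,-16],[1,-1.2,-1.8,0,-19],[1,-1.2,-1.8,0,-19]]'
python3 - <<'E'
from h import *
s=get_state();print(s['joints'].round(1),s['tcp_pos'],s['eef_rot'])
p=s['tcp_pos']-[.586,-.168,0]; print(np.degrees(np.arctan2(p[1],p[0])))
E
```

```text
time_s: 20.88
tcp_pos: [0.6473, -0.1941, 0.2063]
eef_rot: [179.9, 0.0, -133.1]
contact_force: [1.7, 2.7, -3.1]
gripper_width: 0.0002
gripper_force: 1.9
time_s: 21.62
tcp_pos: [0.6353, -0.2125, 0.2068]
eef_rot: [180.0, 0.0, -151.9]
contact_force: [1.9, 1.8, -2.2]
gripper_width: 0.0003
gripper_force: 1.5
[ -1.9  20.8  -1.6  -0.  -67.6 -60. ] [ 0.63526136 -0.21254192  0.20681272] [ 1.79963440e+02  1.21188957e-02 -1.51886677e+02]
-42.11975919489123
```

```bash
python3 -m handwheel '[[1,-0.3,-0.3,0,-4],[1,-0.6,-0.6,0,-7],[1,-1,-0.8,0,-11],[1,-1.4,-1.1,0,-15],[1,-1.4,-1.1,0,-15]]'; python3 -m handwheel '[[1,1.5,0.7,0,0],[1,2.5,1.2,2,0],[1,2.5,1.2,8,0],[1,2.5,1.2,14,0],[1,1,5,15.5,10],[1,-1,9,15.5,20],[1,-4,12,15.5,30],[1,-6.2,13.7,15.5,40]]'>/dev/null;  python3 -m handwheel '[[1,0,0,0,10.6],[1,0,0,0,21.2],[1,0,0,0,31.8],[1,0,0,0,42.4],[1,0,0,0,51.9],[1,0,0,0,51.9],[1,0,0,0,51.9]]'
python3 - <<'E'
from h import *
s=get_state()
im,d=imaging.capture('wrist'); cv2.imwrite('pics/w5.png',im[:,:,::-1])
import scipy.optimize as so
A=wpts(d,s,np.ones(d.shape,bool)); print(s['tcp_pos'],s['eef_rot'])
R=A[(A[:,2]>.176)&(A[:,2]<.192)&(np.hypot(A[:,0]-.586,A[:,1]+.169)<.085)]
c=np.array([.586,-.169,.0615])
for i in range(5):
    rr=np.hypot(*(R[:,:2]-c[:2]).T); o=R[(rr>.05)]
    c=so.least_squares(lambda p:np.hypot(o[:,0]-p[0],o[:,1]-p[1])-p[2],c,loss='soft_l1',f_scale=.002).x
print(len(o),c,np.median(o[:,2]))
for z0 in (.233,):
    G=A[(A[:,2]>z0)&(A[:,2]<.262)&(np.hypot(A[:,0]-.596,A[:,1]+.23)<.035)]
    print('grip top',len(G),np.median(G,0),(G.min(0)+G.max(0))/2)
i0=cv2.imread('pics/top.png')
im,d=imaging.capture('top')
d0=np.load('top_d.npy')
for D,z in ((d0,.235),(d,.223)):
    P=world('top',D,np.ones(d.shape,bool)); G=P[(P[:,2]>z)&(P[:,2]<z+.03)&(np.hypot(P[:,0]-.596,P[:,1]+.23)<.03)]
    print('top',len(G),G.mean(0) if len(G) else 0)
E
```

```text
time_s: 22.25
tcp_pos: [0.621, -0.2238, 0.2074]
eef_rot: [180.0, 0.0, -166.8]
contact_force: [1.5, 0.5, -1.9]
gripper_width: 0.0003
gripper_force: 1.1
time_s: 24.12
tcp_pos: [0.559, -0.0867, 0.3627]
eef_rot: [180.0, -0.0, -75.2]
contact_force: [-1.3, -0.9, -0.1]
gripper_width: 0.0005
gripper_force: 0.0
[ 0.55901049 -0.08672408  0.36265817] [ 1.79989161e+02 -1.22041949e-02 -7.51534468e+01]
8766 [ 0.58598461 -0.16725162  0.06074555] 0.18585267059152275
grip top 459 [ 0.59666448 -0.22055902  0.23914492] [ 0.59814883 -0.22191776  0.23854147]
top 102 [ 0.59763308 -0.22833395  0.25093331]
top 97 [ 0.59993937 -0.2282265   0.23945217]
```

Run:
```python
import cv2,numpy as np
a=cv2.imread('pics/w3.png')[:300,180:500];b=cv2.imread('pics/w5.png')[:300,180:500]
cv2.imwrite('pics/cmp.png',np.hstack([a,b]))
```

```text
(no output)
```

View pics/cmp.png

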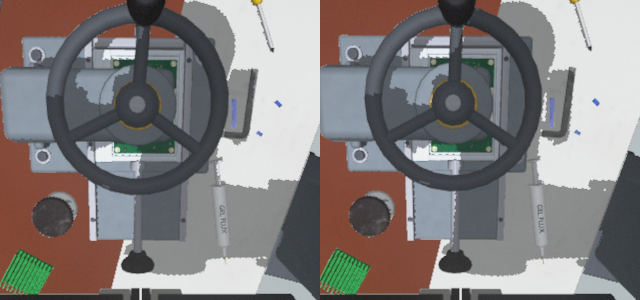

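Both cameras put the handle within about 2 mm (≈0.04 rad) of its start, and the ring is 11.9 mm lower. I'll check under the foot before handing in.

Run:
```python
from h import *
im,d=imaging.capture('scene'); cv2.imwrite('pics/s2.png',cv2.resize(im[190:350,230:430,::-1],None,fx=4,fy=3.75))
```

```text
(no output)
```

View pics/s2.png

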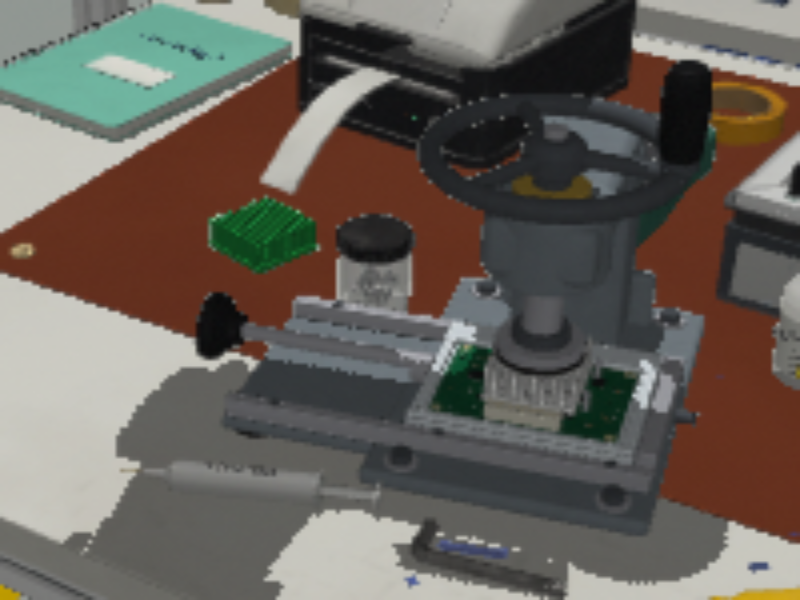

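The foot sits centred on the heat sink at crop pixel (540,350), the drawer is home, and nothing round the press has moved.

```bash
python3 -c "
from plant import r
print(r.close_job())"
```

```text
the job is handed in; nothing more can be done
None
```

I handed the job in with the drawer pushed home, the wheel within about 0.04 rad of exactly one clockwise turn, and the foot down on the heat sink; I could not read the clamping force directly, and the judge's result was not shown.

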